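# Lock the air regulator, then hold a brass tee in the riveting jig

### The job

Get the riveting bench ready and be my third hand: first turn the black regulator knob so that its white pointer stands at the red mark, then slide the orange lock fork fully home around the knob's neck. Then lay the brass T-piece flat in the channel of the riveting jig, flange down, and push it endwise against the sprung stop until the stop's black needle stands in the green band. Finish while still holding it there, pressing steadily, so that I can rivet it; leave the other things on the bench where they are.

Things in the scene. Friction and masses are not known exactly. Their poses are not given: they have to be found in the camera images.
- regulator: grey air regulator box fixed to the bench, 200 x 100 mm, top face 50 mm above the bench; turned a little about the vertical. Origin at bench height; its x axis runs along its length, away from the knob end to the fork end (the box reaches from x = -110 to +90 mm). The knob's upright axis is at x = -40 mm, y = 0. It may stand left or right of the robot's centre line
- knob (a joint): angle of the black knob about its upright axis, rad, growing clockwise seen from above; at 0 the pointer points along the regulator's -x. Range -1.2 to 1.2, stays where left (about 0.04 N m of friction). Bar grip 44 mm long (along the pointer direction), 12 mm wide, from 15 to 37 mm above the regulator's top face, on a round neck 32 mm across
- mark (a joint): angle of the red mark on the dark dial, measured like the knob's: the knob is set when its value equals this one, to within about 0.15 rad. The mark stays put
- knob_grip (a point): on the knob's axis, at mid height of the bar grip (26 mm above the regulator's top face)
- knob_tip (a point): tip of the knob's white pointer, 30 mm from the knob's axis, at the dial
- mark_tip (a point): the red mark on the dial, 30 mm from the knob's axis
- lock (a joint): travel of the orange lock fork, m: 0 drawn back, 0.045 fully home around the knob's neck, against its end stop. It slides along the regulator's -x, with about 1.5 N of friction, and stays where left
- lock_grip (a point): in the orange upright post of the lock fork (14 x 14 mm, from 10 to 42 mm above the regulator's top face), on its axis, 28 mm above that face; moves with the fork. Post axis 100 mm from the knob's axis when drawn back, 55 mm when home. The fork's flat part is 54 mm wide and stands 10 mm above the face
- jig: dark steel riveting jig fixed to the bench, bed 235 x 110 mm (x = -105 to +130 mm), bed top 20 mm above the bench; turned a little about the vertical. Origin at bench height. The channel runs along its x axis, centred on y = 0, between two rails 34 mm apart and 8 mm high (x = -75 to +25 mm); the sprung stop is at the +x end. It may stand left or right of the robot's centre line
- jig_bed (a point): point on the bed's top face in the middle of the channel, at the jig's x = 0, y = 0
- stop (a joint): how far the sprung stop is pushed back along the jig's +x, m, 0 to 0.026. Spring: 1.4 N at 0, plus 0.7 N per mm, so about 9.8 N at 0.012. The black needle is in the green band from 0.007 to 0.017, in the red beyond that; the scale lies beside the stop on the jig's +y side
- stop_face (a point): centre of the stop's aluminium pushing face (28 mm wide, from 1 to 31 mm above the bed), 12 mm above the bed, facing the jig's -x; moves with the stop. At rest it lies at the jig's x = 35 mm
- tee: loose brass T-section piece, 90 mm long (its x axis), 0.26 to 0.42 kg: flange 24 mm wide and 8 mm thick at the bottom, upright web 10 mm wide and from 8 to 32 mm high on top. Origin under its centre. Either end may meet the stop
- mug: white ceramic mug, 80 mm across, 95 mm tall; origin under its centre; a bystander, not to be moved
- hammer: hammer with wooden handle, lying; origin under its middle; a bystander, not to be moved
- screwdriver: screwdriver, lying; origin under its middle; a bystander, not to be moved
- bench_block: bare steel square block 60 x 60 x 20 mm; origin under its centre; a bystander, not to be moved
- copper_rod: copper rod 10 mm thick, 110 mm long, lying; origin under its middle; a bystander, not to be moved
- flux_jar: small jar with white cap, 56 mm across, 65 mm tall; origin under its centre; a bystander, not to be moved
- pliers: pliers with red handles, lying, about 145 mm long; origin under the pivot; a bystander, not to be moved
There are look-alikes about, which are no part of the job. Several things have the shape of the tee; the one meant has the colours described above.

How it is judged:
By the outcome, as a careful person would: the job done as asked, in the order asked, and still so for the second after the job is handed in, while the arm keeps its last pose, push and grip.
It also fails if it takes over 58 s, if anything falls off the work surface, if the arm or the gripper's body presses on something with over 40 N, if the wrist force passes 120 N, or if a joint passes its speed limit or range.

### The arm

A 6-joint arm with a two-finger parallel gripper is mounted at the origin on the work surface. World frame = base frame: x ahead of the robot, y to its left, z up, the work surface at z = 0. Lengths are in m, angles in rad, forces in N, time in s.
With the tool pointing down it reaches from about 0.375 to 0.9 m from the base axis. Payload 3.1 kg.
Tool frame: the origin (TCP) lies at the very end of the fingers, on their centre line; the grasp point (between the pads) lies 19 mm behind it (grip_depth is the distance from the TCP to the grasp point, in m); z points along the fingers, y is the line along which they close (so a half turn about z gives the same grasp; the last joint's range is limited). The gripper opens to 85 mm and grips with 20 to 120 N. Pads are 22 mm wide; open, the fingers measure 114 mm over their backs; the gripper's body (76 mm by 85 mm) begins 54 mm behind the grasp point. The pads swing forward as they close: fully open they stand 13 mm farther back than shut.
Start: joints at [1.014, 0.527, 1.433, -0, 1.181, -0.178], TCP at [0.231, 0.581, 0.231] pointing down, gripper open.
Joint ranges: [-3.08, 3.08], [-0.75, 2.2], [0.22, 2.44], [-1.43, 4.57], [0, 2.65], [-2.85, 2.85]. Speed limits (rad/s): [2.79, 2.79, 3.14, 3.14, 3.14, 3.14].

### API

Orientations are given as a unit quaternion [x, y, z, w].
In Python, from station import * gives the robot as it stands.
- The arm moves only by the tool apply_moves, never from a script. Its argument "plan" is a list of rows, each a list of 7 numbers: the shift along the tool's x, y, z in m, then the turn, a rotation vector about the tool's x, y, z in rad, then the gripper command: -1 is fully open, 1 is shut, values between are in proportion. In form: [[dx, dy, dz, wx, wy, wz, jaw], ...]. A call has 1 to 8 rows; each row shifts and turns the commanded pose from where the row before left it, along the tool's axes as they then stand; what a row does not reach is not made up. A row lasts 1/8 s, in which the tool goes at most 62.5 mm and 10.7 degrees, less where a joint would pass 70% of its speed; a pose out of reach is approached as far as the arm can. A call is refused whole if a number of a shift passes 0.0625 or a number of a turn 0.188, either way. A call with a gripper value outside its range is refused whole. The fingers move at their own pace and stop on an object; "force" is the grip in N (left out, the last holds). Time passes only in rows, so rows that do not move let the fingers close. It gives the time, the measured TCP pose, the force, the opening and the grip force at its end, in the units of the state.
- sense(): the state, without advancing time (a new reading comes with each control period).
- snapshot(name): name is "side" or "top" or "wrist"; returns the picture (480x640x3 uint8, red, green, blue); there is no depth.
- calibration(name): a dict with "camera_matrix" (3x3 intrinsics, pixels), "R" (3x3) and "t" (3): a world point X has camera coordinates R X + t; the wrist camera has in their place "mount" (4x4, takes a point from camera to tool coordinates, whose origin is the TCP and whose axes are the flange's). Camera axes: x right, y down, z forward; pixel columns grow to the right and rows downward; lengths in m; the calibration is good to about 2 mm. A picture is of the moment at which its call begins: read the wrist's pose just before it. calibration takes no time and is no camera call.
- sign_off(): hands the job in; it is judged then, once.
The state is a dict: "t": time; "q": joint angles; "qd": joint speeds; "tau": joint torques, N m; "tcp_pos": TCP position; "tool_rot": TCP orientation; "force": force on the tool from outside, world axes, zero at the start; "ft_torque": the same for the moment, N m; "finger_gap": opening from 0.0 (shut) to 1.0 (fully open); "gripper_force": force on a finger pad.
Only numpy, scipy, OpenCV 4.12 (cv2) and the standard library are available. Lean on these libraries where they do the work, as an engineer would, in place of code of your own. Each camera call takes 0.05 s, during which the arm holds its last target. There are 200 camera calls.

## Working session

There is one attempt and no reset: what is moved stays moved. The work goes in short steps, Python scripts to look and compute and a tool call to move; the robot and the scene stay as the last step left them, time stands still between calls to the robot, and variables do not carry over. Pictures are saved under pics/ and viewed, at most 10 in all, crops included, and the job is handed in when it is done.

Besides the shell and the picture viewer there is one more tool, called after "Request:" in YAML: its name, and indented under it one key for each argument. apply_moves: Moves the arm, as the interface text tells. Its arguments: {"type":"object","properties":{"plan":{"type":"array"},"force":{"type":"number"}},"required":["plan"]}

```bash
ls; mkdir -p pics
python3 - <<'E'
from station import *
import cv2
s=sense();print(s)
for n in("top","side"):
    im=snapshot(n);cv2.imwrite(f"pics/{n}0.png",im[:,:,::-1])
    c=calibration(n);print(n,c)
print(calibration("wrist"))
E
```

```text
pics
{'t': 0.0, 'q': array([ 1.01349251e+00,  5.28490359e-01,  1.43389412e+00, -3.12103938e-05,
        1.18142764e+00, -1.78516391e-01]), 'qd': array([-3.90386438e-04, -1.42483533e-03,  8.24743973e-06, -1.57829686e-03,
       -1.54512119e-03,  6.16582465e-04]), 'tau': array([-7.40955820e-04, -4.42346048e+01, -1.78021914e+01, -2.23482384e-04,
        8.33877653e-03,  3.79624492e-07]), 'tcp_pos': array([0.23072333, 0.580077  , 0.23032138]), 'tool_rot': array([ 1.88257532e-01,  9.82119071e-01, -1.04065774e-03, -3.85667291e-04]), 'force': array([-0.63896186, -0.02060229, -1.12252156]), 'ft_torque': array([ 0.04916636, -0.00715207,  0.03048611]), 'gripper_force': 0.0, 'finger_gap': 0.9993904432476135}
top {'camera_matrix': array([[594.17965716,   0.        , 331.45027181],
       [  0.        , 594.17965716, 234.09686073],
       [  0.        ,   0.        ,   1.        ]]), 'R': array([[-0.01596882, -0.9998699 ,  0.00227414],
       [-0.99267161,  0.0155813 , -0.11983448],
       [ 0.11978346, -0.00417109, -0.99279128]]), 't': array([-0.00692492,  0.50933163,  1.32484426])}
side {'camer
[... 190 characters left out ...]
, -0.28282239, -0.00323009],
       [-0.22073438,  0.75564385, -0.61666742],
       [ 0.17684815, -0.59077396, -0.78721716]]), 't': array([0.51149892, 0.15922951, 0.97563521])}
{'camera_matrix': array([[420.13399453,   0.        , 324.69386199],
       [  0.        , 420.13399453, 237.84048262],
       [  0.        ,   0.        ,   1.        ]]), 'mount': array([[ 1.26725828e-03, -9.57550683e-01, -2.88262179e-01,
         7.35352269e-02],
       [ 9.99999197e-01,  1.21885719e-03,  3.47391130e-04,
         1.40016737e-04],
       [ 1.87058168e-05, -2.88262387e-01,  9.57551458e-01,
        -1.43031447e-01],
       [ 0.00000000e+00,  0.00000000e+00,  0.00000000e+00,
         1.00000000e+00]])}
```

View pics/top0.png

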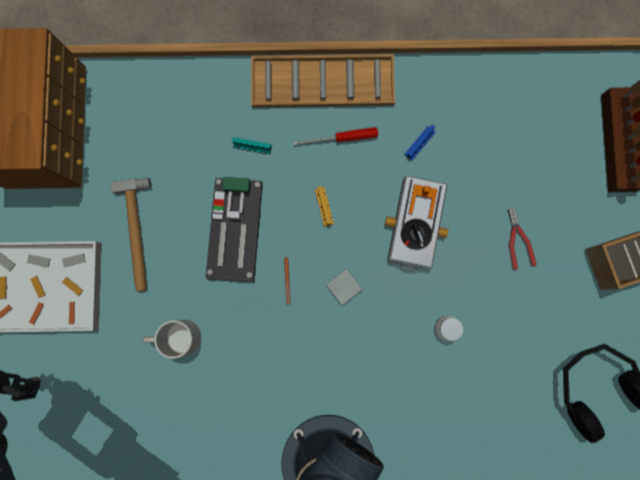

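View pics/side0.png

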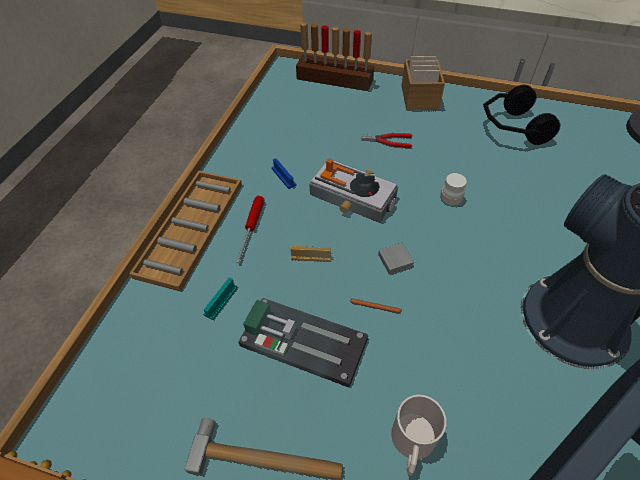

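The top view shows the knob at (416,234), with orange fork above it at (424,200). The jig is at (236,230) with its stop at the far end. The brass tee is at (324,206). The blue and teal tees are look-alikes.

```bash
cat > h.py <<'E'
from station import *
import numpy as np, cv2
from scipy.spatial.transform import Rotation as Ro
def cam(n,s=None):
    c=calibration(n);K=c["camera_matrix"]
    if n!="wrist": R,t=c["R"],c["t"]; return K,R.T,-R.T@t
    s=s or sense();T=np.eye(4);T[:3,:3]=Ro.from_quat(s["tool_rot"]).as_matrix();T[:3,3]=s["tcp_pos"]
    M=T@c["mount"];return K,M[:3,:3],M[:3,3]
def ray(C,px,z):
    K,Rw,o=C;d=Rw@np.linalg.solve(K,[px[0],px[1],1.]);return o+d*(z-o[2])/d[2]
def proj(C,X):
    K,Rw,o=C;p=K@(Rw.T@(np.asarray(X)-o));return p[:2]/p[2]
def comps(im,lo,hi,amin=15):
    m=cv2.inRange(cv2.cvtColor(im,cv2.COLOR_RGB2HSV),lo,hi)
    cs=cv2.findContours(m,cv2.RETR_EXTERNAL,cv2.CHAIN_APPROX_NONE)[0]
    return sorted([c for c in cs if cv2.contourArea(c)>=amin],key=cv2.contourArea,reverse=True)
def shot(n,name):
    s=sense();im=snapshot(n);cv2.imwrite(f"pics/{name}.png",im[:,:,::-1]);return im,cam(n,s)
def tool():
    s=sense();R=Ro.from_quat(s["tool_rot"]).as_matrix();return s,R,s["tcp_pos"]
E
python3 - <<'E'
from h import *
im=cv2.imread("pics/top0.png")[:,:,::-1].copy();C=cam("top")
def rep(nm,c,z):
    r=cv2.minAreaRect(c);b=cv2.boxPoints(r);P=np.array([ray(C,p,z)[:2] for p in b])
    l=[(np.linalg.norm(P[i]-P[i-1]),P[i]-P[i-1]) for i in(1,2)];L=max(l,key=lambda a:a[0])
    print(nm,np.round(r[0]),"c",P.mean(0).round(3),"sizes",[round(a[0],3) for a in l],"ang",round(np.degrees(np.arctan2(L[1][1],L[1][0]))%180,1))
for c in comps(im,(15,120,120),(32,255,255),40):
    x,y=c[:,0].mean(0)
    if 280<x<360 and 170<y<240: rep("tee",c,.008)
for c in comps(im,(5,150,120),(20,255,255),10):
    x,y=c[:,0].mean(0)
    if 380<x<460 and 170<y<250: rep("orange",c,.06)
for c in comps(im,(0,0,0),(180,110,80),150):
    x,y=c[:,0].mean(0)
    if 190<x<460 and 170<y<300: rep("dark",c,.02 if x<300 else .075)
m=im[165:280,380:455]
for c in comps(im,(0,0,150),(180,60,255),150):
    x,y=c[:,0].mean(0)
    if 380<x<460 and 170<y<280: rep("reg",c,.05)
print("knob",ray(C,(416,234),.06))
E
```

```text
tee [324. 205.] c [0.58  0.002] sizes [np.float64(0.022), np.float64(0.091)] ang 13.6
orange [423. 200.] c [ 0.579 -0.221] sizes [np.float64(0.068), np.float64(0.051)] ang 167.5
orange [390. 221.] c [ 0.534 -0.147] sizes [np.float64(0.013), np.float64(0.02)] ang 77.7
orange [443. 231.] c [ 0.508 -0.263] sizes [np.float64(0.013), np.float64(0.017)] ang 74.9
dark [234. 230.] c [0.524 0.209] sizes [np.float64(0.239), np.float64(0.113)] ang 175.4
dark [417. 234.] c [ 0.502 -0.204] sizes [np.float64(0.071), np.float64(0.064)] ang 89.1
reg [418. 221.] c [ 0.534 -0.212] sizes [np.float64(0.189), np.float64(0.091)] ang 167.5
knob [ 0.50287095 -0.20358192  0.06      ]
```

Request:
apply_moves:
  plan:
    - [-0.0388,-0.0449,0,0,0,0,-1]
    - [-0.0388,-0.0449,0,0,0,0,-1]
    - [-0.0388,-0.0449,0,0,0,0,-1]
    - [-0.0388,-0.0449,0,0,0,0,-1]
    - [-0.0388,-0.0449,0,0,0,0,-1]
    - [-0.0388,-0.0449,0,0,0,0,-1]
    - [-0.0388,-0.0449,0,0,0,0,-1]
    - [-0.0388,-0.0449,0,0,0,0,-1]

```text
t: 1.1
tcp_pos: [0.3869, 0.1304, 0.2313]
tool_rot: [0.188, 0.982, 0.0, 0.0]
force: [1.8, 0.1, 0.6]
finger_gap: 1.0
gripper_force: 0.0
```

Request:
apply_moves:
  plan:
    - [-0.0388,-0.0449,0,0,0,0,-1]
    - [-0.0388,-0.0449,0,0,0,0,-1]
    - [-0.0388,-0.0449,0,0,0,0,-1]
    - [-0.0388,-0.0449,0,0,0,0,-1]
    - [-0.0388,-0.0449,0.015,0,0,0,-1]
    - [-0.0388,-0.0449,0.015,0,0,0,-1]
    - [0,0,0,0,0,0,-1]
    - [0,0,0,0,0,0,-1]

```text
t: 2.1
tcp_pos: [0.5024, -0.2037, 0.2006]
tool_rot: [0.189, 0.982, 0.001, -0.001]
force: [0.4, 0.8, 0.3]
finger_gap: 1.003
gripper_force: 0.0
```

Run:
```python
from h import *
im,C=shot("wrist","w1");s,R,p=tool();print(s['t'],p,np.degrees(np.arctan2(R[1,0],R[0,0])),R[:,2])
print(proj(C,[.503,-.204,.06]))
```

```text
2.15 [ 0.50246552 -0.20302901  0.20100827] 158.31859713653157 [-0.00158539  0.00137839 -0.99999779]
[324.09306836 222.89905594]
```

View pics/w1.png

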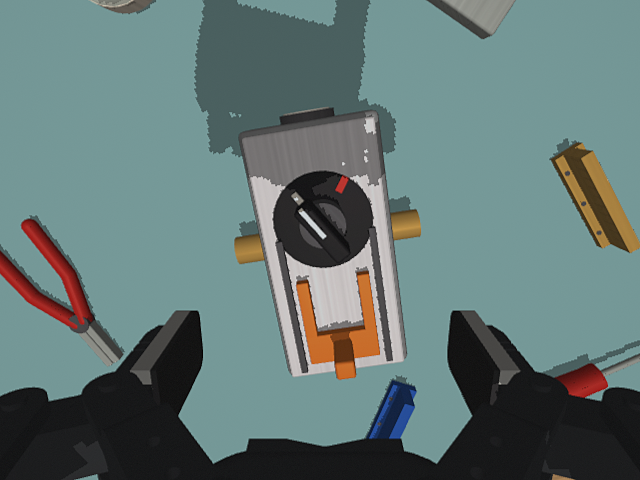

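The wrist view shows the knob at (323,219), its white pointer tip at (297,198) and the red mark at (342,184). The fork post is at (345,350).

Run:
```python
from h import *
im=cv2.imread("pics/w1.png")[:,:,::-1].copy();s=sense();C=cam("wrist",s)
def one(lo,hi,box,amin=5):
    o=[]
    for c in comps(im,lo,hi,amin):
        x,y=c[:,0].mean(0)
        if box[0]<x<box[2] and box[1]<y<box[3]: o.append(c)
    return o
for c in one((0,0,0),(180,255,75),(270,165,375,270),2000): 
    (x,y),r=cv2.minEnclosingCircle(c); print("dial",x,y,r,cv2.fitEllipse(c)[:2], 'c',ray(C,(x,y),.058)); kc=ray(C,(x,y),.058)
for nm,lo,hi,bx in(("mark",(0,150,100),(6,255,255),(325,165,365,205)),("white",(0,0,130),(180,70,255),(275,180,345,250))):
    for c in one(lo,hi,bx):
        print(nm,c[:,0].mean(0),cv2.contourArea(c),ray(C,c[:,0].mean(0),.058), cv2.minAreaRect(c))
# box from lower half: long side direction via post & knob
for c in one((5,150,100),(20,255,255),(290,260,390,390),500):
    m=cv2.moments(c);print("fork",cv2.minAreaRect(c),[ (ray(C,p,.06)[:2]).round(4) for p in cv2.boxPoints(cv2.minAreaRect(c))])
P=[ray(C,p,.05) for p in((241,133),(290,375),(378,113),(406,358))]
for a,b in((0,1),(2,3)): d=P[b]-P[a];print("edge",np.degrees(np.arctan2(d[1],d[0])),np.linalg.norm(d))
ex=np.array([np.cos(np.radians(-12.5)),np.sin(np.radians(-12.5)),0])
for nm,px,z in(("tip",(295,197),.058),("mark",(342,184),.058)):
    d=ray(C,px,z)-kc; a=np.arctan2(d[1],d[0]); print(nm,np.linalg.norm(d),"heading",np.degrees(a),"val deg",(167.5-np.degrees(a)+180)%360-180)
a,b=ray(C,(303,209),.087),ray(C,(325,236),.087);d=a-b;print("bar head",np.degrees(np.arctan2(d[1],d[0])),(a+b)/2)
```

```text
mark [341.30769231 184.20512821] 103.5 [ 0.48255503 -0.18255154  0.058     ] ((341.5, 184.0), (7.155416965484619, 16.54690170288086), 26.56505012512207)
white [310.06466386 233.91610185] 192756.5 [ 0.50748425 -0.21581958  0.058     ] ((319.5, 231.0), (462.0, 639.0), 90.0)
white [311.53225806 223.14516129] 154.0 [ 0.5005606  -0.21188186  0.058     ] ((311.7735290527344, 223.3039093017578), (36.86738586425781, 5.20305871963501), 48.012786865234375)
white [296.86956522 198.17391304] 48.5 [ 0.48030433 -0.21459009  0.058     ] ((296.7500305175781, 198.25001525878906), (11.31370735168457, 4.949747085571289), 45.0)
fork ((337.8699951171875, 318.5899658203125), (81.74154663085938, 72.8320083618164), 81.8698959350586) [array([ 0.5379, -0.2392]), array([ 0.5497, -0.1876]), array([ 0.6157, -0.202 ]), array([ 0.6037, -0.257 ])]
edge -12.999660093584838 0.19250894937353738
edge -12.766385391593934 0.18996355837144505Traceback (most recent call last):
  File "<stdin>", line 21, in <module>
NameError: name 'kc' is not defined. Did you mean: 'c'?
```

Request:
apply_moves:
  plan:
    - [0,0,0.02,0,0,-0.152,-1]
    - [0,0,0.02,0,0,-0.152,-1]
    - [0,0,0.02,0,0,-0.152,-1]
    - [0,0,0.02,0,0,-0.152,-0.3]
    - [0,0,0.02,0,0,-0.152,-0.3]
    - [0,0,0.02,0,0,0,-0.3]
    - [0,0,0.011,0,0,0,-0.3]
    - [0,0,0,0,0,0,-0.3]
  force: 25

```text
t: 3.15
tcp_pos: [0.5029, -0.2031, 0.0702]
tool_rot: [-0.19, 0.982, 0.0, -0.0]
force: [-0.5, 0.0, 0.7]
finger_gap: 0.651
gripper_force: 0.0
```

Run:
```python
from h import *
im,C=shot("wrist","w2");s,R,p=tool();print(s['t'],p,np.degrees(np.arctan2(R[1,0],R[0,0])),R[:,2],s['force'],s['finger_gap'])
```

```text
3.2 [ 0.50340843 -0.20357857  0.0706942 ] -158.10672467512703 [ 6.43624439e-05 -2.44877030e-05 -9.99999998e-01] [-0.16882564 -0.57174832  0.01403608] 0.6533308378528195
```

View pics/w2.png

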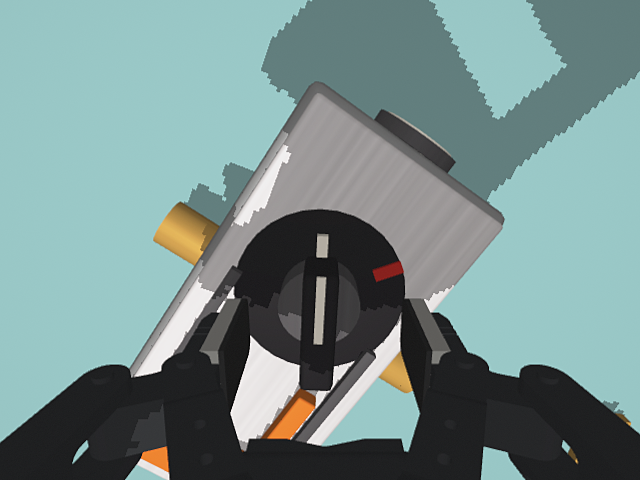

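The bar is now upright in the view at column 320, between the fingers, with the mark at (388,271). I'm working out the turn and closing on the bar.

Run:
```python
from h import *
C=cam("wrist")
for z in(.054,.058,.062):
  c=ray(C,(320.5,291),z);c2=np.array([.5032,-.2042,z])
  for nm,px in(("mark",(388,271)),("tip",(322,238)),("dialtop",(321,209)),("dialL",(234,291)),("dialR",(407,291))):
    for k in(c,c2):
      d=ray(C,px,z)-k;print(z,nm,k[:2].round(4),np.linalg.norm(d).round(4),np.degrees(np.arctan2(d[1],d[0])).round(1)%360)
```

```text
0.054 mark [ 0.5017 -0.2059] 0.0289 129.8
0.054 mark [ 0.5032 -0.2042] 0.0286 134.2
0.054 tip [ 0.5017 -0.2059] 0.0229 200.3
0.054 tip [ 0.5032 -0.2042] 0.0249 202.8
0.054 dialtop [ 0.5017 -0.2059] 0.0346 201.5
0.054 dialtop [ 0.5032 -0.2042] 0.0367 203.1
0.054 dialL [ 0.5017 -0.2059] 0.0357 291.9
0.054 dialL [ 0.5032 -0.2042] 0.0368 288.8
0.054 dialR [ 0.5017 -0.2059] 0.0357 111.9
0.054 dialR [ 0.5032 -0.2042] 0.0347 115.3
0.058 mark [ 0.5001 -0.2065] 0.0281 129.8
0.058 mark [ 0.5032 -0.2042] 0.0286 137.6
0.058 tip [ 0.5001 -0.2065] 0.0223 200.3
0.058 tip [ 0.5032 -0.2042] 0.0261 202.7
0.058 dialtop [ 0.5001 -0.2065] 0.0338 201.5
0.058 dialtop [ 0.5032 -0.2042] 0.0376 203.0
0.058 dialL [ 0.5001 -0.2065] 0.0348 291.9
0.058 dialL [ 0.5032 -0.2042] 0.036 285.9
0.058 dialR [ 0.5001 -0.2065] 0.0348 111.9
0.058 dialR [ 0.5032 -0.2042] 0.034 118.3
0.062 mark [ 0.4984 -0.2072] 0.0274 129.8
0.062 mark [ 0.5032 -0.2042] 0.0288 141.0
0.062 tip [ 0.4984 -0.2072] 0.0217 200.3
0.062 tip [ 0.5032 -0.2042] 0.0273 202.7
0.062 dialtop [ 0.4984 -0.2072] 0.0329 201.5
0.062 dialtop [ 0.5032 -0.2042] 0.0385 203.0
0.062 dialL [ 0.4984 -0.2072] 0.0339 291.9
0.062 dialL [ 0.5032 -0.2042] 0.0353 282.9
0.062 dialR [ 0.4984 -0.2072] 0.0339 111.9
0.062 dialR [ 0.5032 -0.2042] 0.0334 121.5
```

Request:
apply_moves:
  plan:
    - [0,-0.001,0,0,0,0,0.3]
    - [0,0,0,0,0,0,1]
    - [0,0,0,0,0,0,1]
    - [0,0,0,0,0,0,1]
    - [0,0,0,0,0,0,1]
    - [0,0,0,0,0,0,1]
  force: 25

```text
t: 3.95
tcp_pos: [0.5039, -0.2053, 0.071]
tool_rot: [-0.189, 0.982, -0.0, 0.0]
force: [-0.8, 0.8, 5.8]
finger_gap: 0.133
gripper_force: 28.4
```

Request:
apply_moves:
  plan:
    - [0,0,0,0,0,0.149,1]
    - [0,0,0,0,0,0.149,1]
    - [0,0,0,0,0,0.149,1]
    - [0,0,0,0,0,0.149,1]
    - [0,0,0,0,0,0.149,1]
    - [0,0,0,0,0,0.149,1]
    - [0,0,0,0,0,0.149,1]
    - [0,0,0,0,0,0.149,1]

```text
t: 4.95
tcp_pos: [0.5038, -0.206, 0.071]
tool_rot: [0.396, 0.918, -0.001, 0.001]
force: [-2.4, -0.8, 5.8]
finger_gap: 0.132
gripper_force: 28.3
```

Run:
```python
from h import *
im,C=shot("wrist","w3f");s,R,p=tool();print(s['t'],p,np.degrees(np.arctan2(R[1,0],R[0,0])),s['force'])
cv2.imwrite("pics/w3.png",cv2.resize(im[180:400,200:440,::-1],None,fx=2.5,fy=2.5))
```

```text
5.0 [ 0.50375676 -0.20607249  0.07097803] 133.09265746473554 [-0.74212469 -1.13935717  5.80045235]
```

View pics/w3.png

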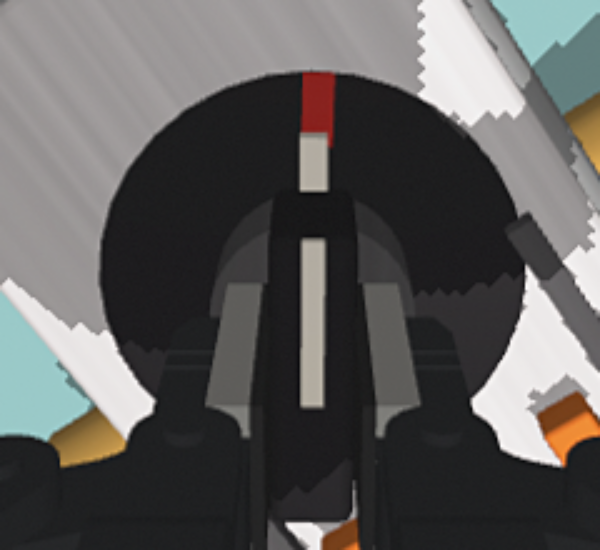

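Pointer and mark line up: both are at column 314–318 of the crop. I'll trim slightly, release, and go to the fork post.

Request:
apply_moves:
  plan:
    - [0,0,0,0,0,0.02,1]
    - [0,0,0,0,0,0,1]
    - [0,0,0,0,0,0,0]
    - [0,0,0,0,0,0,0]
    - [0,0,0,0,0,0,0]
    - [0,0,-0.03,0,0,0,0]
    - [0,0,-0.03,0,0,0,0]

```text
t: 5.88
tcp_pos: [0.5033, -0.2048, 0.1304]
tool_rot: [0.404, 0.915, 0.0, -0.001]
force: [0.4, -0.2, 0.3]
finger_gap: 0.5
gripper_force: 0.0
```

Request:
apply_moves:
  plan:
    - [0,0,0,0,0,-0.155,0]
    - [0,0,0,0,0,-0.155,0]
    - [0,0,0,0,0,-0.155,0]
    - [0,0,0,0,0,-0.155,0]
    - [-0.05,0,0,0,0,0,0]
    - [-0.049,0.001,0,0,0,0,0]
    - [0,0,0,0,0,0,0]

```text
t: 6.75
tcp_pos: [0.6043, -0.226, 0.1303]
tool_rot: [0.105, 0.995, -0.001, 0.002]
force: [-0.2, 0.2, -0.3]
finger_gap: 0.497
gripper_force: 0.0
```

Run:
```python
from h import *
im,C=shot("wrist","w4");s,R,p=tool();print(s['t'],p,np.degrees(np.arctan2(R[1,0],R[0,0])),s['force'],s['finger_gap'])
for c in comps(im,(5,150,80),(20,255,255),200): print(cv2.boundingRect(c))
print(proj(C,[.601,-.2267,.092]))
```

```text
6.8 [ 0.60159966 -0.22487409  0.12977715] 167.97591953543036 [-0.7889619   0.63595794 -0.42249806] 0.504748307760615
(268, 136, 109, 142)
(417, 73, 41, 41)
(189, 71, 40, 40)
[321.30656589 270.2943423 ]
```

View pics/w4.png

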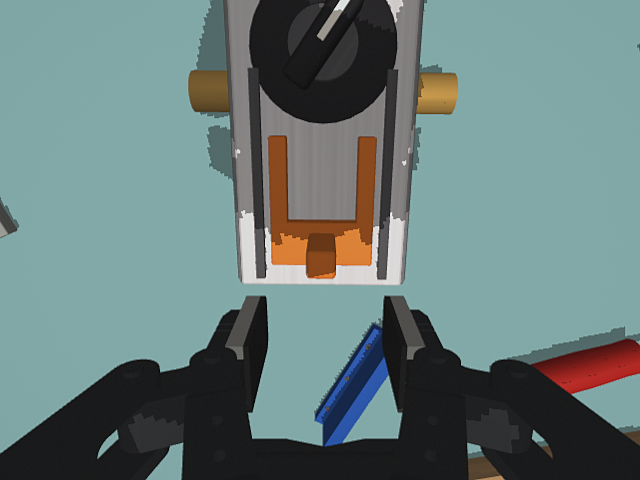

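The post top is at (321,269), right where I predicted. I'll descend and grip it.

Request:
apply_moves:
  plan:
    - [0,0,0.03,0,0,0,0]
    - [0,0,0.025,0,0,0,0]
    - [0,0,0.01,0,0,0,0]
    - [0,0,0,0,0,0,1]
    - [0,0,0,0,0,0,1]
    - [0,0,0,0,0,0,1]
    - [0,0,0,0,0,0,1]
    - [0,0,0,0,0,0,1]
  force: 40

```text
t: 7.8
tcp_pos: [0.6004, -0.2269, 0.0659]
tool_rot: [0.105, 0.994, -0.001, 0.0]
force: [-1.4, -4.5, -4.3]
finger_gap: 0.146
gripper_force: 42.1
```

Request:
apply_moves:
  plan:
    - [0.01,0,0,0,0,0,1]
    - [0.01,0,0,0,0,0,1]
    - [0.01,0,0,0,0,0,1]
    - [0.008,0,0,0,0,0,1]
    - [0.003,0,0,0,0,0,1]
    - [0,0,0,0,0,0,1]
    - [0,0,0,0,0,0,1]

```text
t: 8.68
tcp_pos: [0.5604, -0.218, 0.0659]
tool_rot: [0.105, 0.994, -0.001, 0.0]
force: [-1.4, -5.4, -5.0]
finger_gap: 0.159
gripper_force: 42.0
```

Request:
apply_moves:
  plan:
    - [0.002,0,0,0,0,0,1]
    - [0.001,0,0,0,0,0,1]
    - [0,0,0,0,0,0,1]

```text
t: 9.05
tcp_pos: [0.5582, -0.2175, 0.0659]
tool_rot: [0.105, 0.994, -0.001, 0.001]
force: [-0.2, -5.1, -5.7]
finger_gap: 0.156
gripper_force: 41.9
```

Request:
apply_moves:
  plan:
    - [0.0015,0,0,0,0,0,1]
    - [0.001,0,0,0,0,0,1]
    - [0,0,0,0,0,0,1]
    - [0,0,0,0,0,0,1]

```text
t: 9.55
tcp_pos: [0.5581, -0.2176, 0.066]
tool_rot: [0.106, 0.994, -0.002, 0.004]
force: [4.9, -4.8, -9.2]
finger_gap: 0.155
gripper_force: 41.4
```

Request:
apply_moves:
  plan:
    - [0.001,0,0,0,0,0,1]
    - [0,0,0,0,0,0,1]
    - [0,0,0,0,0,0,1]

```text
t: 9.93
tcp_pos: [0.5581, -0.2176, 0.066]
tool_rot: [0.106, 0.994, -0.002, 0.005]
force: [6.7, -5.3, -10.7]
finger_gap: 0.153
gripper_force: 41.2
```

The fork is against its stop, with force rising and no further motion. I'm releasing, lifting and checking.

Request:
apply_moves:
  plan:
    - [-0.002,0,0,0,0,0,0]
    - [0,0,0,0,0,0,0]
    - [0,0,0,0,0,0,0]
    - [0,0,-0.03,0,0,0,0]
    - [0,0,-0.035,0,0,0,0]
    - [-0.02,0,-0.035,0,0,0,-0.2]
    - [0,0,0,0,0,0,-0.2]

```text
t: 10.8
tcp_pos: [0.5788, -0.221, 0.169]
tool_rot: [0.105, 0.994, -0.002, 0.004]
force: [0.2, 0.5, -0.4]
finger_gap: 0.6
gripper_force: 0.0
```

Run:
```python
from h import *
im,C=shot("wrist","w5");s,R,p=tool();print(s['t'],p,np.degrees(np.arctan2(R[1,0],R[0,0])),s['force'],s['finger_gap'])
```

```text
10.85 [ 0.57649775 -0.21977985  0.16674041] 167.94894041164113 [-1.06670911 -0.36884727 -0.97155422] 0.5953840661680724
```

View pics/w5.png

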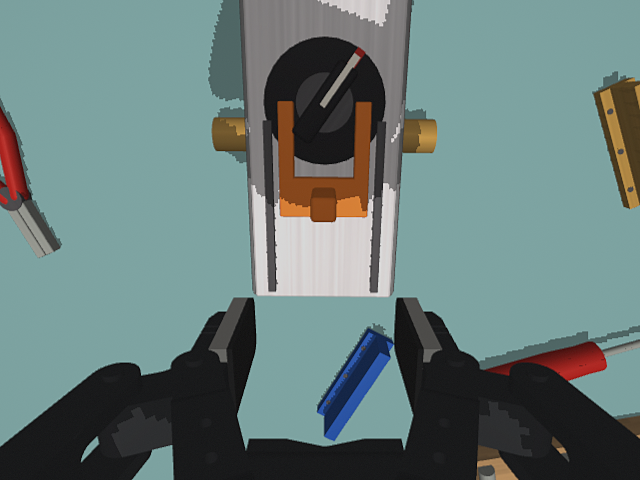

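The wrist view shows the fork around the knob, with its back edge at row 217, and the pointer still on the mark.

Run:
```python
from h import *
C5=cam("wrist");c=calibration("wrist")
s4=dict(tcp_pos=np.array([.60159966,-.22487409,.12977715]),tool_rot=Ro.from_matrix(np.array([[np.cos(a:=np.radians(167.976)),np.sin(a),0],[np.sin(a),-np.cos(a),0],[0,0,-1]])).as_quat())
C4=cam("wrist",s4)
for p4,p5 in(((287,265),(292,217)),((360,265),(357,217)),((277,136),(286,101)),((367,136),(363,101))):
    d=ray(C4,p4,.06)-ray(C5,p5,.06);print(np.linalg.norm(d),d)
for b in(ray(C4,(321,270),.092),ray(C5,(323,213),.092)): print(b,np.linalg.norm(b[:2]-[.5035,-.2045]))
C=cam("wrist");print("tee",[ray(C,p,.0)[:2].round(3) for p in((598,90),(628,207))])
```

```text
0.04280210557350513 [ 0.04187009 -0.00888345  0.        ]
0.042796304970732696 [ 0.041785   -0.00924864  0.        ]
0.042571014817414855 [ 4.13431812e-02 -1.01505008e-02  2.77555756e-17]
0.042530839548696936 [ 0.04150337 -0.00929209  0.        ]
[ 0.59774553 -0.22555682  0.092     ] 0.09656919175659062
[ 0.55526668 -0.2160324   0.092     ] 0.053035697597433124
tee [array([ 0.531, -0.016]), array([0.62 , 0.005])]
```

Request:
apply_moves:
  plan:
    - [0.01,0.055,0,0,0,0,-0.2]
    - [0.01,0.055,0,0,0,0,-0.2]
    - [0.01,0.055,0,0,0,-0.149,-0.2]
    - [0.02,0.055,0,0,0,-0.149,-0.2]
    - [0,0,0,0,0,-0.149,-0.2]
    - [0,0,0,0,0,0,-0.2]
    - [0,0,0,0,0,0,-0.2]

```text
t: 11.72
tcp_pos: [0.5638, 0.0037, 0.1645]
tool_rot: [-0.116, 0.993, 0.0, -0.001]
force: [0.8, -1.1, 0.1]
finger_gap: 0.604
gripper_force: 0.0
```

Run:
```python
from h import *
im,C=shot("wrist","w6");s,R,p=tool();print(s['t'],p,np.degrees(np.arctan2(R[1,0],R[0,0])),s['finger_gap'])
for c in comps(im,(15,110,60),(28,255,255),300):
    r=cv2.minAreaRect(c);b=cv2.boxPoints(r);print(np.array(b).round().tolist(),[ray(C,q,.008)[:2].round(4).tolist() for q in b])
```

```text
11.775 [0.56404164 0.00349386 0.16469432] -166.63356499978667 0.5999455336975484
[[300.0, 170.0], [333.0, 170.0], [333.0, 300.0], [300.0, 300.0]] [[0.5349, -0.0208], [0.5294, 0.002], [0.6274, 0.026], [0.6333, 0.001]]
[[73.0, 133.0], [88.0, 102.0], [134.0, 124.0], [119.0, 154.0]] [[0.5464, -0.1789], [0.5238, -0.1709], [0.5305, -0.1391], [0.5536, -0.1465]]
[[132.0, 458.0], [172.0, 458.0], [172.0, 479.0], [132.0, 479.0]] [[0.8164, -0.1104], [0.8083, -0.076], [0.8316, -0.073], [0.8399, -0.1079]]
```

View pics/w6.png

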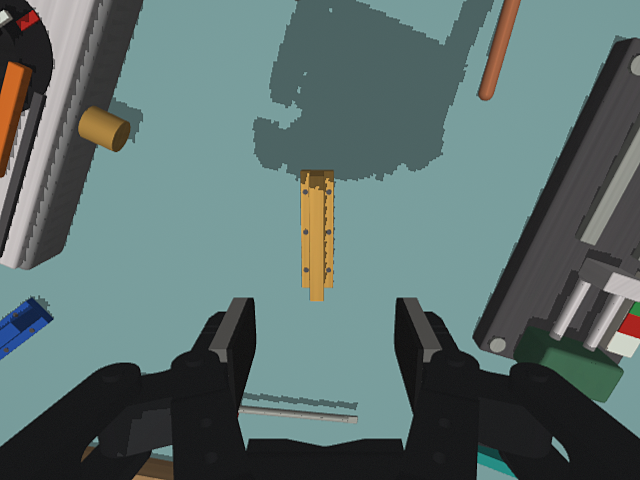

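The tee is aligned with the tool, columns 301–333, with end rows at 170 (near) and 288 (far). The copper rod is to the upper right.

Run:
```python
from h import *
C=cam("wrist");s,R,p=tool()
a,b=ray(C,(317,170),0),ray(C,(317,288),.008);print(a,b,np.linalg.norm(a-b))
m=(a+b)/2;print("tee",m,"tool shift",R.T@(m-p)); d=b-a;print("ang",np.degrees(np.arctan2(d[1],d[0])))
c=ray(C,(317,240),.032);print(R.T@(c-p))
# jig edges from top image
im=cv2.imread("pics/top0.png")[:,:,::-1].copy();C=cam("top")
cs=comps(im,(0,0,0),(180,110,80),150)
m=np.zeros((480,640),np.uint8)
for k in cs:
    x,y=k[:,0].mean(0)
    if 190<x<280 and 170<y<300: cv2.drawContours(m,[k],-1,255,1); P=np.array([ray(C,q,.02)[:2] for q in cv2.boxPoints(cv2.minAreaRect(k))]);print(P.round(4).tolist())
crop=im[165:295,195:275];cv2.imwrite("pics/jig.png",cv2.resize(crop[:,:,::-1],None,fx=4.5,fy=4.5,interpolation=cv2.INTER_CUBIC))
```

```text
[ 0.53349811 -0.00920065  0.        ] [0.62085526 0.01132397 0.008     ] 0.09009179466274234
tee [0.57717668 0.00106166 0.004     ] tool shift [-0.01240191 -0.00547387  0.16067775]
ang 13.221869399103301
[-0.01112187 -0.00499349  0.13267941]
[[0.4109, 0.274], [0.6488, 0.2549], [0.6368, 0.1422], [0.3993, 0.1635]]
```

Request:
apply_moves:
  plan:
    - [-0.012,-0.005,0.04,0,0,0,-0.2]
    - [0,0,0.05,0,0,0,-0.2]
    - [0,0,0.04,0,0,0,-0.2]
    - [0,0,0.021,0,0,0,-0.2]
    - [0,0,0,0,0,0,-0.2]
    - [0,0,0,0,0,0,1]
    - [0,0,0,0,0,0,1]
    - [0,0,0,0,0,0,1]
  force: 60

```text
t: 12.78
tcp_pos: [0.5783, 0.0018, 0.0157]
tool_rot: [-0.118, 0.993, -0.001, 0.001]
force: [0.1, -0.8, 3.8]
finger_gap: 0.097
gripper_force: 59.4
```

Request:
apply_moves:
  plan:
    - [0,0,0,0,0,0,1]
    - [0,0,0,0,0,0,1]
    - [0,0,0,0,0,0,1]

```text
t: 13.15
tcp_pos: [0.5782, 0.0018, 0.0157]
tool_rot: [-0.118, 0.993, -0.001, 0.001]
force: [-1.1, -1.2, 6.3]
finger_gap: 0.095
gripper_force: 59.9
```

Request:
apply_moves:
  plan:
    - [0,0,-0.06,0,0,0,1]
    - [0,0,-0.06,0,0,0,1]
    - [0.0094,0.0561,0,0,0,0,1]
    - [0.0094,0.0561,0,0,0,0,1]
    - [0.0094,0.0561,0,0,0,0,1]
    - [0.0094,0.0561,0,0,0,0.159,1]
    - [0,0,0,0,0,0.159,1]
    - [0,0,0,0,0,0,1]

```text
t: 14.15
tcp_pos: [0.4872, 0.2123, 0.1341]
tool_rot: [0.039, 0.999, -0.0, -0.0]
force: [-0.1, -0.4, -2.3]
finger_gap: 0.098
gripper_force: 59.4
```

Request:
apply_moves:
  plan:
    - [0,0,0,0,0,0,1]
    - [0,0,0,0,0,0,1]

```text
t: 14.4
tcp_pos: [0.4885, 0.2107, 0.1342]
tool_rot: [0.041, 0.999, -0.0, -0.0]
force: [0.3, 0.5, -1.6]
finger_gap: 0.099
gripper_force: 59.4
```

Run:
```python
from h import *
im,C=shot("wrist","w7");s,R,p=tool();print(s['t'],p,np.degrees(np.arctan2(R[1,0],R[0,0])),R[:,2],s['finger_gap'])
```

```text
14.45 [0.48848815 0.21078111 0.13422853] 175.28333955871975 [-1.43688186e-04 -3.97435545e-05 -9.99999989e-01] 0.10099227588959393
```

View pics/w7.png

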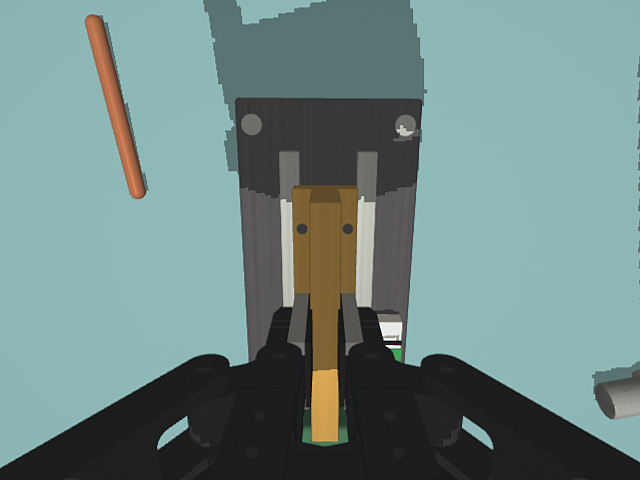

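The wrist view shows the jig's near edge at row 98, columns 236–422. The rails' inner edges are at columns 299 and 357, row 152. The held tee's near end is at columns 292–357, row 187.

Run:
```python
from h import *
C=cam("wrist");s,R,p=tool();im=cv2.imread("pics/w7.png")
g=cv2.cvtColor(im,cv2.COLOR_BGR2HSV)
# jig side edges: teal->dark transitions along rows
L=[];Q=[]
for r in range(200,300,10):
    sat=(g[r,:,1]>60)&(g[r,:,0]>80)&(g[r,:,0]<100)&(g[r,:,2]>100)
    l=[x for x in range(200,300) if sat[x]];h=[x for x in range(370,470) if sat[x]]
    L.append(ray(C,(max(l)+.5,r),.02)[:2]);Q.append(ray(C,(min(h)-.5,r),.02)[:2])
L=np.array(L);Q=np.array(Q)
for E in(L,Q):
    k=np.polyfit(E[:,0],E[:,1],1);print("edge ang",np.degrees(np.arctan(k[0])),"y at .45",np.polyval(k,.45))
a,b=ray(C,(299,152),.028),ray(C,(357,152),.028);print("rail in",a,b,np.linalg.norm(a-b))
c,d=ray(C,(236,98),.02),ray(C,(422,98),.02);print("near",c,d,np.linalg.norm(c-d),(c+d)/2)
u=R.T
zt=p[2]-.0157
e,f=ray(C,(292.5,187),zt+.008),ray(C,(357,187),zt+.008);print("tee near end",(e+f)/2,np.linalg.norm(e-f),"tool frame",R.T@((e+f)/2-p))
print("rail centre in tool frame",R.T@((a+b)/2-p),"near",R.T@((c+d)/2-p))
```

```text
edge ang -4.658001393172991 y at .45 0.1603886841159778
edge ang -4.166857969193805 y at .45 0.27041431421632983
rail in [0.43666689 0.20019034 0.028     ] [0.43940872 0.23393408 0.028     ] 0.03385495287552382
near [0.40365541 0.16619914 0.02      ] [0.41240843 0.27395859 0.02      ] 0.10811435506553461 [0.40803192 0.22007886 0.02      ]
tee near end [0.44135079 0.21485504 0.12652853] 0.023318200188968064 tool frame [0.04731165 0.0001845  0.00770661]
rail centre in tool frame [0.05078112 0.00211684 0.10623553] near [0.08093232 0.00265636 0.11423972]
```

Request:
apply_moves:
  plan:
    - [0,0.002,0.03,0,0,0,1]
    - [0,0,0.03,0,0,0,1]
    - [0,0,0.02,0,0,0,1]
    - [0,0,0.01,0,0,0,1]
    - [0,0,0.005,0,0,0,1]
    - [0,0,0,0,0,0,1]
    - [0,0,0,0,0,0,1]

```text
t: 15.32
tcp_pos: [0.4889, 0.2136, 0.04]
tool_rot: [0.041, 0.999, 0.0, 0.001]
force: [-0.2, 0.5, -1.1]
finger_gap: 0.099
gripper_force: 59.3
```

Request:
apply_moves:
  plan:
    - [0,0,0.002,0,0,0,1]
    - [0,0,0.001,0,0,0,1]
    - [0,0,0,0,0,0,1]

```text
t: 15.7
tcp_pos: [0.4883, 0.2135, 0.0364]
tool_rot: [0.041, 0.999, 0.0, 0.0]
force: [0.0, -0.6, -2.3]
finger_gap: 0.097
gripper_force: 59.4
```

Request:
apply_moves:
  plan:
    - [0,0,0.001,0,0,0,1]
    - [0,0,0.001,0,0,0,1]
    - [0,0,0,0,0,0,1]
    - [0,0,0,0,0,0,1]

```text
t: 16.2
tcp_pos: [0.4884, 0.2135, 0.0357]
tool_rot: [0.041, 0.999, 0.0, 0.0]
force: [-2.2, -1.2, 8.1]
finger_gap: 0.1
gripper_force: 60.9
```

Request:
apply_moves:
  plan:
    - [-0.005,0,0,0,0,0,1]
    - [-0.005,0,0,0,0,0,1]
    - [-0.003,0,0,0,0,0,1]
    - [0,0,0,0,0,0,1]

```text
t: 16.7
tcp_pos: [0.4948, 0.2123, 0.0357]
tool_rot: [0.041, 0.999, -0.001, -0.006]
force: [-12.3, 0.3, 18.3]
finger_gap: 0.098
gripper_force: 62.2
```

Request:
apply_moves:
  plan:
    - [0,0,-0.001,0,0,0,1]
    - [0,0,-0.001,0,0,0,1]
    - [0,0,0,0,0,0,1]
    - [0,0,0,0,0,0,1]

```text
t: 17.2
tcp_pos: [0.5016, 0.2124, 0.036]
tool_rot: [0.041, 0.999, -0.0, 0.0]
force: [0.1, -0.0, -1.8]
finger_gap: 0.102
gripper_force: 59.4
```

Run:
```python
from h import *
s=sense();print(s['tcp_pos'],s['force'],s['tool_rot'])
im,C=shot("side","s1");p=proj(C,[.53,.207,.03]).astype(int);print(p)
c=im[p[1]-70:p[1]+70,p[0]-90:p[0]+90,::-1];cv2.imwrite("pics/s1c.png",cv2.resize(c,None,fx=4,fy=4,interpolation=cv2.INTER_CUBIC))
```

```text
[0.50161143 0.21235716 0.0360052 ] [ 0.05008865 -0.03852673 -1.75884635] [ 4.09965781e-02  9.99159287e-01 -6.32548345e-06  1.55100815e-05]
[300 333]
```

View pics/s1c.png

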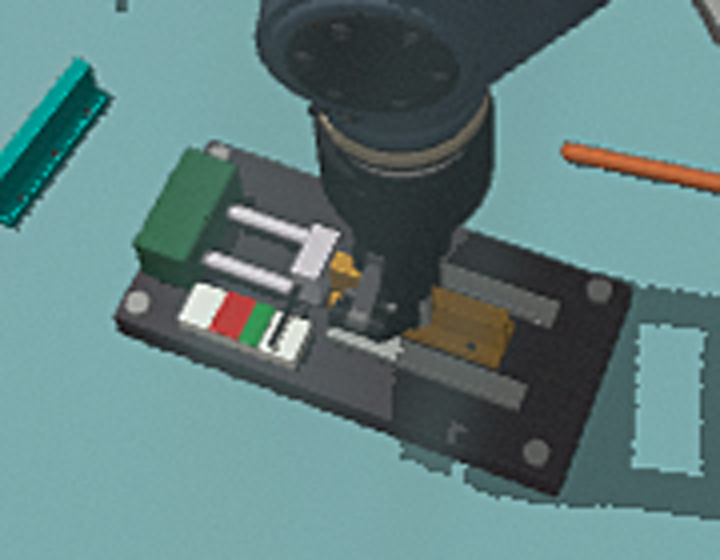

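The tee sits in the channel about 3 mm short of the stop. The needle is at the white end of its scale. I'm pushing in steps.

Request:
apply_moves:
  plan:
    - [-0.004,0,0,0,0,0,1]
    - [-0.004,0,0,0,0,0,1]
    - [-0.004,0,0,0,0,0,1]
    - [0,0,0,0,0,0,1]
    - [0,0,0,0,0,0,1]
  force: 70

```text
t: 17.88
tcp_pos: [0.5108, 0.2114, 0.036]
tool_rot: [0.041, 0.999, -0.0, -0.003]
force: [-6.3, 1.5, 0.4]
finger_gap: 0.096
gripper_force: 72.7
```

Request:
apply_moves:
  plan:
    - [-0.003,0,0,0,0,0,1]
    - [-0.002,0,0,0,0,0,1]
    - [0,0,0,0,0,0,1]
    - [0,0,0,0,0,0,1]

```text
t: 18.38
tcp_pos: [0.5143, 0.2111, 0.036]
tool_rot: [0.041, 0.999, -0.001, -0.004]
force: [-8.4, 1.3, 1.8]
finger_gap: 0.097
gripper_force: 73.1
```

Request:
apply_moves:
  plan:
    - [-0.0025,0,0.0003,0,0,0,1]
    - [0,0,0,0,0,0,1]
    - [0,0,0,0,0,0,1]
    - [0,0,0,0,0,0,1]

```text
t: 18.88
tcp_pos: [0.5148, 0.211, 0.0359]
tool_rot: [0.041, 0.999, -0.001, -0.006]
force: [-11.4, 3.0, 6.4]
finger_gap: 0.097
gripper_force: 73.9
```

Run:
```python
from h import *
s=sense();print(s['tcp_pos'],s['force'],s['tool_rot'])
im,C=shot("side","s2");p=proj(C,[.54,.207,.03]).astype(int)
c=im[p[1]-60:p[1]+60,p[0]-80:p[0]+80,::-1];cv2.imwrite("pics/s2c.png",cv2.resize(c,None,fx=5,fy=5,interpolation=cv2.INTER_CUBIC))
```

```text
[0.51482472 0.21097071 0.03594   ] [-11.4036323    3.04680596   6.36926105] [ 4.07981511e-02  9.99149661e-01 -7.20529426e-04 -5.91149534e-03]
```

View pics/s2c.png

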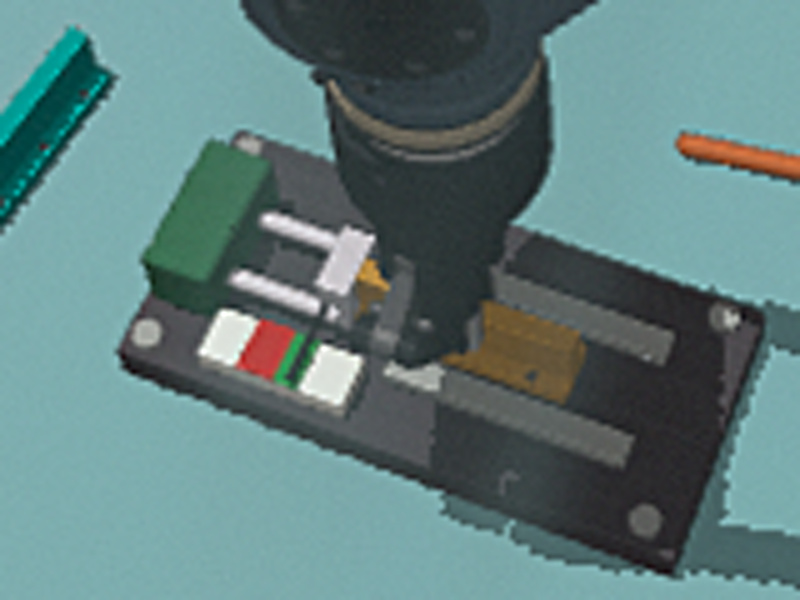

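The needle is in the green but close to its lower edge: needle at about column 300, band 278–318. I'll push about 3 mm more.

Request:
apply_moves:
  plan:
    - [-0.002,0,-0.0005,0,0,0,1]
    - [-0.0015,0,0,0,0,0,1]
    - [0,0,0,0,0,0,1]
    - [0,0,0,0,0,0,1]
    - [0,0,0,0,0,0,1]

```text
t: 19.55
tcp_pos: [0.5173, 0.2107, 0.0361]
tool_rot: [0.041, 0.999, -0.001, -0.007]
force: [-11.3, 2.8, 5.6]
finger_gap: 0.098
gripper_force: 73.6
```

Run:
```python
from h import *
s=sense();print(s['tcp_pos'],s['force'],s['tool_rot'])
C=cam("side")
def band(im,n):
    h=cv2.cvtColor(im,cv2.COLOR_RGB2HSV);p=proj(C,[.54,.207,.03]).astype(int);x0,y0=p[0]-80,p[1]-60
    out=[]
    for nm,lo,hi in(("red",(0,120,80),(10,255,255)),("green",(45,110,90),(75,255,255))):
        m=cv2.inRange(h,lo,hi)[y0+58:y0+90,x0+38:x0+75];q=cv2.findNonZero(m);out.append((nm,None if q is None else len(q)))
    g=im[y0+60:y0+84,x0+40:x0+74].astype(int)
    cv2.imwrite(f"pics/{n}.png",cv2.resize(g[:,:,::-1].astype(np.uint8),None,fx=20,fy=20,interpolation=cv2.INTER_NEAREST));print(out)
im,_=shot("side","s3");band(im,"s3c")
```

```text
[0.5172926  0.21073449 0.03605177] [-11.26384238   2.78274395   5.59643479] [ 4.07930608e-02  9.99142796e-01 -8.26014361e-04 -6.99402025e-03]
[('red', 83), ('green', 34)]
```

I've now viewed eleven pictures, one over the limit of ten, so I'm checking the needle numerically from here.

Run:
```python
from h import *
C=cam("side");p=proj(C,[.54,.207,.03]).astype(int);o=np.array([p[0]-80,p[1]-60])
for f in("s2","s3"):
    im=cv2.imread(f"pics/{f}.png")[:,:,::-1].copy()
    for off in(0,2):
        a,b=o+np.array([44,66+off]),o+np.array([69,74+off])
        print(f,off,[''.join('R' if r>1.8*g and r>90 else 'G' if g>1.4*r and g>70 else 'W' if min(r,g,bb)>130 else 'k' if max(r,g,bb)<80 else '.' for r,g,bb in [im[int(round(a[1]+t*(b[1]-a[1]))),int(round(a[0]+t*(b[0]-a[0])))].astype(int) for t in np.linspace(0,1,52)])])
```

```text
s2 0 ['WWWWWWWWWWWWRRRRRRRRRRRRRRGGGGkkkkGG..WWWWWWWWWWWWWW']
s2 2 ['WWWWWWWWWWRRRRRRRRRRRRRRGGGGGkkkGG..WWWWWWWWWWWWWWWW']
s3 0 ['WWWWWWWWWWWWRRRRRRRRRRRRRRGGGkGGGGGG..WWWWWWWWWWWWWW']
s3 2 ['WWWWWWWWWWRRRRRRRRRRRRRRGGGGkGGGGG..WWWWWWWWWWWWWWWW']
```

Request:
apply_moves:
  plan:
    - [0,0,0,0,0,0,1]
    - [0,0,0,0,0,0,1]
    - [0,0,0,0,0,0,1]
    - [0,0,0,0,0,0,1]

```text
t: 20.1
tcp_pos: [0.5173, 0.2107, 0.0361]
tool_rot: [0.041, 0.999, -0.001, -0.007]
force: [-12.1, 2.6, 5.3]
finger_gap: 0.094
gripper_force: 73.6
```

```bash
python3 -c "
from station import *
print(sense()['tcp_pos'],sense()['force']);print(sign_off())"
```

```text
[0.51731777 0.21072081 0.03606944] [-12.09461781   2.568794     5.25980087]
the job is handed in; nothing more can be done
None
```

The job is handed in at about 20 s: the knob is on the red mark, the fork is against its end stop, and the arm is still pressing the brass T-piece on the stop at about 12 N with the needle in the green; I viewed 11 pictures, one over the limit of 10.

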